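# Flip the one option rocker that is off, with the stylus

## Task

On the console's row of six guarded rockers one is still off: its upper end stands proud, unlike the other five. Take the stylus from its fork, flip that rocker on with the stylus's tip (no fingers on the rockers), leaving the other five on, then hang the stylus upright in the fork again with its flange resting flat on it. Do not shift the things standing around.

Things in the scene. Friction and masses are not known exactly. Their poses are not given: they have to be found in the camera images.
- stylus_grip (a point): The stylus hangs upright in a fork: black round handle 18 mm in diameter, 70 mm long; under it a finger-guard flange 30 mm in diameter, 4 mm thick; under that a 9 mm steel shank with a blunt 10 mm plastic tip. 140 mm long in all, about 70 g. This point: on its axis, half-way up the handle, 35 mm above the flange, 35 mm below the top end, 105 mm from the tip. z: from tip to handle.
- stylus: The whole stylus; origin at the end of its tip, on its axis, z along the axis towards the handle (up at the start).
- stylus_tip (a point): The end of the stylus's tip, on its axis.
- stylus_neck (a point): Centre of the underside of the stylus's flange, 66 mm from the tip and 39 mm below stylus_grip along the axis. When the stylus hangs properly this point lies at or within some millimetres of fork_seat.
- fork_seat (a point): Where the stylus hangs: a point on the fork's upper face, 110 mm above the table, in its slot. The fork is a steel bracket 38 mm wide, 6 mm thick on a fixed post. The slot is 14 mm wide, open upwards and at its -x end; it runs 26 mm from here to the open end and 8 mm to the closed end at +x. x points to the post (30 mm square, below the fork's top), z is up.
- console: Fixed grey desktop enclosure 170 mm deep (x), 210 mm wide (y), 106 mm high at its back; on its back edge a 20 mm high connector. Origin under its centre; its front (-x) side faces the robot's side. Its aluminium panel slopes up from the front at 36 degrees to the horizontal and carries six rockers side by side, 27 mm apart. Guard ribs 3 mm thick, 12 mm high run up the slope between them.
- rocker_a: Rocker A with its frame: a white, slightly dished paddle 40 mm long up the slope, 16 mm wide, in a 24 mm wide channel between ribs. Origin: on the panel's surface at the rocker's middle; x up the slope (away from the robot), y along the row, z square out of the panel. On: upper (+x) end pressed in. 14 mm up the slope from the origin its face stands 11 mm above the panel when off, 3 mm when on.
- paddle_a (a joint): Angle of rocker A: 0 is off (lower end in, upper end proud), 0.52 rad is on (upper end in). A press 14 mm up the slope from its middle, square to the panel, takes about 4 N at first; past half-way it snaps over, and it stays either way. Any of the six may stand at any place in the row.
- rocker_b: Rocker B, the same as rocker_a: origin on the panel's surface at its middle, x up the slope, y along the row, z square out of the panel.
- paddle_b (a joint): Angle of rocker B: 0 is off (upper end proud), 0.52 rad is on (upper end pressed in).
- rocker_c: Rocker C, the same as rocker_a: origin on the panel's surface at its middle, x up the slope, y along the row, z square out of the panel.
- paddle_c (a joint): Angle of rocker C: 0 is off (upper end proud), 0.52 rad is on (upper end pressed in).
- rocker_d: Rocker D, the same as rocker_a: origin on the panel's surface at its middle, x up the slope, y along the row, z square out of the panel.
- paddle_d (a joint): Angle of rocker D: 0 is off (upper end proud), 0.52 rad is on (upper end pressed in).
- rocker_e: Rocker E, the same as rocker_a: origin on the panel's surface at its middle, x up the slope, y along the row, z square out of the panel.
- paddle_e (a joint): Angle of rocker E: 0 is off (upper end proud), 0.52 rad is on (upper end pressed in).
- rocker_f: Rocker F, the same as rocker_a: origin on the panel's surface at its middle, x up the slope, y along the row, z square out of the panel.
- paddle_f (a joint): Angle of rocker F: 0 is off (upper end proud), 0.52 rad is on (upper end pressed in).
- stop_box: Bystander: emergency-stop box 72 x 72 mm with a mushroom head, 90 mm high, loose. Origin under its centre.
- magazine: Bystander: clear stacking-magazine tube 50 mm in diameter on an 80 mm square foot, 174 mm high, loose. Origin under its centre.
- rest_block: Bystander: black fork-shaped part rest 60 x 70 mm, 65 mm high, loose. Origin under its centre.
Not all that is in view belongs to the job. What is shaped like the stylus but red is not meant.

How it is judged:
By the outcome, as a careful person would: the job done as asked, in the order asked, and still so for the second after the job is handed in, with the robot touching nothing.
It also fails if it takes over 42 s, if anything falls off the work surface, if the arm or the gripper's body presses on something with over 40 N, if the wrist force passes 120 N, or if a joint passes its speed limit or range.

## Robot

A 7-joint arm with a two-finger parallel gripper is mounted at the origin on the work surface. World frame = base frame: x ahead of the robot, y to its left, z up, the work surface at z = 0. Lengths are in m, angles in rad, forces in N, time in s.
With the tool pointing down it reaches from about 0.4 to 0.85 m from the base axis. Payload 10.4 kg.
Tool frame: the origin (TCP) lies at the centre of the arm's flange, where the gripper is bolted on; the fingertips stand 182 mm ahead of it and the grasp point (between the pads) lies 164 mm ahead of it; z points along the fingers, y is the line along which they close (so a half turn about z gives the same grasp; the last joint's range is limited). The gripper opens to 87 mm and grips with 3 to 60 N. Pads are 19 mm wide; open, the fingers measure 117 mm over their backs; the gripper's body (75 mm by 190 mm) begins 51 mm behind the grasp point.
Start: joints at [-1.263, 0.332, -0.065, 1.46, 0.022, 1.35, -0.088], TCP at [0.203, 0.591, 0.405] pointing down, gripper open.
Joint ranges: [-2.6, 2.6], [-0.5, 2.12], [-1.47, 1.34], [0.16, 2.42], [-1.27, 4.41], [0.06, 2.06], [-2.6, 2.6]. Speed limits (rad/s): [2.22, 2.22, 2.79, 2.79, 3.14, 3.14, 3.14].

## Interface

Orientations are given as a unit quaternion [x, y, z, w].
In Python, from bench import r, eyes, job gives the robot as it stands. The module is installed in compiled form; this text tells all that it offers.
- The arm moves only by the shell command python3 -m inch 'ROWS' [OPENING] [FORCE]. ROWS is JSON, a list of rows, each a list of 6 numbers: the shift along the tool's x, y, z normalised to -1 to 1, where 1 is 4 cm, then the turn, a rotation vector about the tool's x, y, z normalised to -1 to 1, where 1 is 0.12 rad. In form: [[x, y, z, wx, wy, wz], ...]. A call has exactly 5 rows; each row shifts and turns the commanded pose from where the row before left it, along the tool's axes as they then stand; what a row does not reach is not made up. A row lasts 1/12 s, in which the tool goes at most 41.7 mm and 7.16 degrees, less where a joint would pass 70% of its speed; a pose out of reach is approached as far as the arm can. A call with a number of a shift or a turn outside -1 to 1 is refused whole. A call with a gripper value outside its range is refused whole. OPENING is the gripper command: -1 is shut, 1 is fully open, values between are in proportion, set as the call begins (- or left out, the last holds). The fingers move at their own pace and stop on an object; FORCE is the grip in N (left out, the last holds). Time passes only in rows, so rows that do not move let the fingers close, or fill a call up. It gives the time, the measured TCP pose, the force, the opening and the grip force at its end, in the units of the state.
- r.read_state(): the state, without advancing time (a new reading comes with each control period).
- eyes.camera(name): name is "side" or "top"; returns a dict with "pixels" (420x560x3 uint8, red, green, blue), "fx", "fy", "cx", "cy" (pixels), "extrinsics" (4x4, takes a point from camera to world coordinates). Camera axes: x right, y down, z forward; pixel columns grow to the right and rows downward; lengths in m; the calibration is good to about 2 mm. A picture is of the moment at which its call begins. There is no depth.
- job.close_job(): hands the job in; it is judged then, once.
The state is a dict: "time": time; "joint_positions": joint angles; "joint_vel": joint speeds; "joint_torque": joint torques, N m; "ee_pos": TCP position; "eef_rot": TCP orientation; "ft_force": force on the tool from outside, world axes, zero at the start; "torque": the same for the moment, N m; "width": finger opening in m; "grip_force": force on a finger pad.
Only numpy, scipy, OpenCV 4.12 (cv2) and the standard library are available. Lean on these libraries where they do the work, as an engineer would, in place of code of your own. Each camera call takes 0.05 s, during which the arm holds its last target. There are 200 camera calls.

## Working session

There is one attempt and no reset: what is moved stays moved. The work goes in short steps, Python scripts to look and compute and a shell command to move; the robot and the scene stay as the last step left them, time stands still between calls to the robot, and variables do not carry over. Pictures are saved under pics/ and viewed, at most 10 in all, crops included, and the job is handed in when it is done.

```bash
mkdir -p pics; python3 - <<'E'
from bench import r,eyes,job
import cv2,numpy as np
for n in("side","top"):
    c=eyes.camera(n); cv2.imwrite(f"pics/{n}0.png",c["pixels"][:,:,::-1])
    print(n,c["fx"],c["fy"],c["cx"],c["cy"],np.round(c["extrinsics"],4).tolist())
    np.savez(n+"0.npz",**c)
s=r.read_state();print({k:np.round(v,3).tolist() for k,v in s.items()})
E
```

```text
side 424.37599425890147 424.37599425890147 280.02495156099 210.44085550979588 [[-0.8052, -0.4609, 0.3732, 0.1704], [-0.593, 0.6315, -0.4996, 0.4501], [-0.0054, -0.6236, -0.7817, 0.8797], [0.0, 0.0, 0.0, 1.0]]
top 420.24728700165326 420.24728700165326 286.5750472529179 207.16693730955006 [[-0.0255, -0.9889, 0.1463, 0.4143], [-0.9996, 0.0273, 0.0099, -0.0535], [-0.0138, -0.146, -0.9892, 1.1441], [0.0, 0.0, 0.0, 1.0]]
{'time': 0.1, 'joint_positions': [-1.263, 0.333, -0.065, 1.461, 0.022, 1.35, -0.088], 'joint_vel': [-0.001, 0.0, -0.002, -0.002, -0.0, -0.0, -0.0], 'joint_torque': [0.001, -62.454, 0.024, -39.072, -0.061, 0.037, 0.0], 'ee_pos': [0.203, 0.591, 0.404], 'eef_rot': [0.165, 0.986, -0.001, -0.0], 'ft_force': [0.084, 1.134, 0.326], 'torque': [-0.049, -0.027, -0.02], 'grip_force': 0.0, 'width': 0.087}
```

View pics/side0.png

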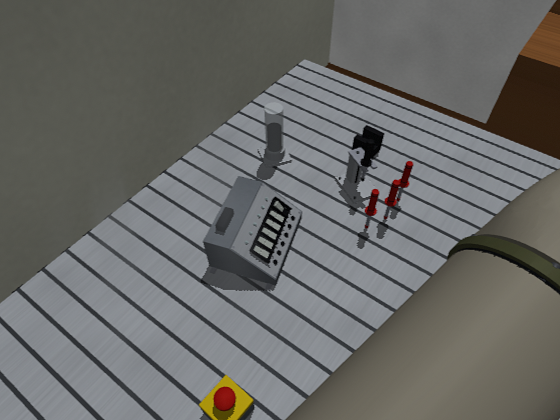

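View pics/top0.png

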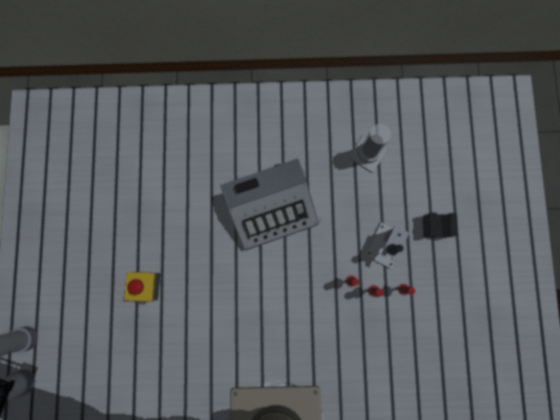

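The side view shows the console at (255,230), the fork at (355,175), three red decoys at (372,203), (393,192) and (406,175), and the stop box at (226,400). In the top view the console is at (270,205) and the fork with the black stylus at (393,249). I'll enlarge these areas.

```bash
python3 - <<'E'
import cv2,numpy as np
S=cv2.imread("pics/side0.png");T=cv2.imread("pics/top0.png")
def crop(I,x,y,w,h):
    return np.clip(cv2.resize(I[y:y+h,x:x+w],(400,300),interpolation=cv2.INTER_CUBIC).astype(float)*1.4,0,255).astype(np.uint8)
M=np.vstack([np.hstack([crop(S,205,180,100,75),crop(S,330,120,100,75)]),np.hstack([crop(T,220,170,100,75),crop(T,340,215,80,60)])])
cv2.imwrite("pics/crop0.png",M)
E
```

```text
(no output)
```

View pics/crop0.png

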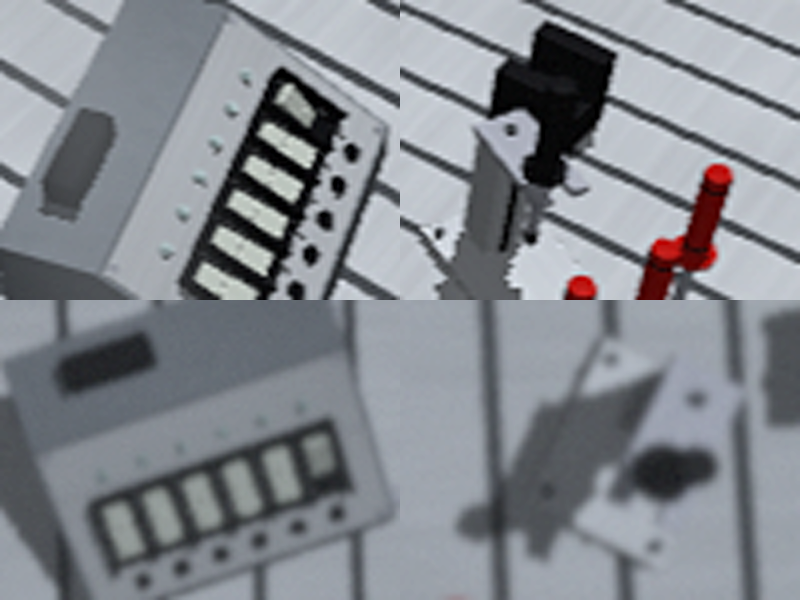

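The off rocker is the one at the -y end: side (279,205), top (300,209). The black stylus has its flange at about top (392,249) and side (366,163). The fork's post bolt is at about top (399,235) and side (358,152). Next I'll triangulate these.

```bash
cat > h.py <<'E'
import cv2,numpy as np
from scipy.spatial.transform import Rotation as R
def ray(c,p):
    E=np.array(c["extrinsics"]);d=E[:3,:3]@[(p[0]-c["cx"])/c["fx"],(p[1]-c["cy"])/c["fy"],1]
    return E[:3,3],d/np.linalg.norm(d)
def onz(c,p,z):
    o,d=ray(c,p);return o+d*(z-o[2])/d[2]
def tri(c1,p1,c2,p2):
    o,d=ray(c1,p1);q,e=ray(c2,p2)
    s=np.linalg.lstsq(np.c_[d,-e],q-o,rcond=None)[0]
    a,b=o+d*s[0],q+e*s[1];return (a+b)/2,np.linalg.norm(a-b)
def proj(c,P):
    E=np.array(c["extrinsics"]);v=E[:3,:3].T@(np.asarray(P)-E[:3,3])
    return np.array([c["fx"]*v[0]/v[2]+c["cx"],c["fy"]*v[1]/v[2]+c["cy"]])
def goto(s,P,Rm):
    "shift in tool axes (units 4cm) and turn (units .12rad) to reach TCP P, rotation Rm"
    T=R.from_quat(s["eef_rot"])
    sh=T.inv().apply(np.asarray(P)-s["ee_pos"]);rv=(T.inv()*R.from_matrix(Rm)).as_rotvec()
    print("now",np.round(s["ee_pos"],4),"shift",np.round(sh/.04,2),"turn",np.round(rv/.12,2),"F",np.round(s["ft_force"],1),"t",s["time"],"w",round(float(s["width"]),4))
E
python3 - <<'E'
from h import *
S=dict(np.load("side0.npz"));T=dict(np.load("top0.npz"))
def blobs(c,x0,y0,x1,y1,th):
    g=c["pixels"][y0:y1,x0:x1].min(2);print(np.percentile(g,[5,50,95]))
    n,l,st,ce=cv2.connectedComponentsWithStats((g>th).astype(np.uint8),connectivity=4)
    return [(st[i,4],np.round(ce[i]+[x0,y0],1).tolist()) for i in range(1,n) if 15<st[i,4]<200]
for th in(120,140,155):print(th,blobs(S,240,195,300,262,th),blobs(T,238,195,312,240,th))
ps=[(279.2,205.5),(277,216.2),(273.7,224.5),(269.5,233),(265,242.5),(260,250.5)]
pt=[(300.5,208.7),(290.5,213),(280,216.7),(270.5,220.5),(260.2,224),(250.5,227.5)]
for a,b in zip(ps,pt):print(np.round(tri(S,a,T,b)[0],4),tri(S,a,T,b)[1])
print("flange top",onz(T,(392,249.4),.114),"side",onz(S,(366.2,163),.114),tri(S,(366.2,163),T,(392,249.4)))
print("handle top",onz(T,(401,248),.184))
print("bolt",onz(T,(399.4,235),.11),onz(S,(358,152.5),.11))
print("red",[onz(T,p,.0).round(3) for p in((352,281),(375,291),(404,290))])
E
```

```text
[  6. 113. 139.]
[ 37.  87. 105.]
120 [(np.int32(62), [291.9, 201.7]), (np.int32(31), [295.9, 196.5]), (np.int32(57), [276.6, 215.8]), (np.int32(60), [273.0, 224.1]), (np.int32(64), [269.1, 232.8]), (np.int32(110), [296.6, 240.7]), (np.int32(67), [265.3, 242.0]), (np.int32(73), [261.3, 251.4]), (np.int32(118), [292.7, 256.9])] []
[  6. 113. 139.]
[ 37.  87. 105.]
140 [] []
[  6. 113. 139.]
[ 37.  87. 105.]
155 [] []
[ 0.568  -0.0786  0.07  ] 0.00045953241659609884
[ 0.5575 -0.0531  0.0619] 0.0030022046330912986
[ 0.5477 -0.026   0.0654] 0.003980559018185536
[ 0.5395 -0.0006  0.0655] 0.0015597753033736368
[0.5316 0.0264 0.0647] 0.0007639318517320544
[0.5241 0.052  0.0688] 0.0023256761187902112
flange top [ 0.45576474 -0.29694654  0.114     ] side [ 0.45084628 -0.29143978  0.114     ] (array([ 0.45509945, -0.29951732,  0.10512138]), np.float64(0.0022485877234504643))
handle top [ 0.45557468 -0.30093942  0.184     ]
bolt [ 0.49061105 -0.3181714   0.11      ] [ 0.48833675 -0.3165084   0.11      ]
red [array([ 0.379, -0.212,  0.   ]), array([ 0.351, -0.272,  0.   ]), array([ 0.352, -0.349,  0.   ])]
```

```bash
python3 -m inch '[[-0.94,-0.02,0,0,0,0.69],[-0.94,-0.02,0,0,0,0.69],[-0.94,-0.02,0,0,0,0.69],[-0.94,-0.02,0,0,0,0.69],[-0.94,-0.02,0,0,0,0.69]]'
python3 -m inch '[[-0.92,0.09,0,0,0,0.69],[-0.92,0.09,0,0,0,0.69],[-0.92,0.09,0,0,0,0.69],[-0.92,0.09,0,0,0,0.69],[-0.92,0.09,0,0,0,0.69]]'
```

```text
time: 0.52
ee_pos: [0.3668, 0.4976, 0.4042]
eef_rot: [0.366, 0.931, -0.0, -0.0]
ft_force: [0.5, 0.7, 0.9]
width: 0.0869
grip_force: 0.0
time: 0.93
ee_pos: [0.4926, 0.3639, 0.4042]
eef_rot: [0.549, 0.836, -0.0, -0.0]
ft_force: [0.3, 0.9, 0.4]
width: 0.087
grip_force: 0.0
```

```bash
python3 -m inch '[[-0.87,0.18,0,0,0,0.69],[-0.87,0.18,0,0,0,0.69],[-0.87,0.18,0,0,0,0.69],[-0.87,0.18,0,0,0,0.69],[-0.87,0.18,0,0,0,0.69]]'
python3 -m inch '[[-0.83,0.27,0,0,0,0.69],[-0.83,0.27,0,0,0,0.69],[-0.83,0.27,0,0,0,0.69],[-0.83,0.27,0,0,0,0.69],[-0.83,0.27,0,0,0,0.69]]'
python3 -m inch '[[-0.78,0.35,0,0,0,0.69],[-0.78,0.35,0,0,0,0.69],[-0.78,0.35,0,0,0,0.69],[-0.78,0.35,0,0,0,0.69],[-0.78,0.35,0,0,0,0.69]]'
cat >> h.py <<'E'
psi=np.radians(18.6);cx=np.array([np.cos(psi),np.sin(psi),0]);cy=np.array([-np.sin(psi),np.cos(psi),0])
def rot(tilt):  # tool z leaning, tool y = -console y
    z=np.sin(tilt)*cx-np.cos(tilt)*np.array([0,0,1.]);y=-cy;return np.c_[np.cross(y,z),y,z]
DOWN=rot(0);PRESS=rot(np.radians(36))
STY=np.array([.4545,-.299,0])
E
python3 -c "
from h import *;from bench import r
goto(r.read_state(),STY+[0,0,.385],DOWN)"
```

```text
time: 1.35
ee_pos: [0.5689, 0.2049, 0.4043]
eef_rot: [0.709, 0.705, -0.0, -0.0]
ft_force: [0.9, -0.1, -0.4]
width: 0.087
grip_force: 0.0
time: 1.77
ee_pos: [0.5938, 0.0333, 0.4043]
eef_rot: [0.839, 0.544, -0.0, -0.0]
ft_force: [1.0, -0.4, 0.5]
width: 0.087
grip_force: 0.0
time: 2.18
ee_pos: [0.5662, -0.1342, 0.4044]
eef_rot: [0.933, 0.36, -0.0, -0.0]
ft_force: [0.5, -0.3, 0.3]
width: 0.0868
grip_force: 0.0
now [ 0.5662 -0.1342  0.4044] shift [-4.84  1.18  0.49] turn [-0.    0.    3.43] F [ 0.5 -0.3  0.3] t 2.1833 w 0.0868
```

```bash
python3 -m inch '[[-0.9,0.4,0,0,0,0.69],[-0.9,0.4,0,0,0,0.69],[-0.9,0.42,0,0,0,0.69],[-0.9,0.42,0.2,0,0,0.69],[-0.9,0.42,0.2,0,0,0.69]]'
python3 -m inch '[[0,0,0,0,0,0],[0,0,0,0,0,0],[0,0,0,0,0,0],[0,0,0,0,0,0],[0,0,0,0,0,0]]' >/dev/null
python3 - <<'E'
from h import *;from bench import r,eyes
s=r.read_state();goto(s,STY+[0,0,.313],DOWN)
S=eyes.camera("side");T=eyes.camera("top")
tip=np.array(s["ee_pos"])+R.from_quat(s["eef_rot"]).apply([0,0,.164])
print(proj(S,tip),proj(T,tip))
f=lambda I,x,y:cv2.resize(I[y:y+75,x:x+100,::-1],(400,300),interpolation=cv2.INTER_CUBIC)
cv2.imwrite("pics/near.png",cv2.convertScaleAbs(np.hstack([f(S["pixels"],320,110),f(T["pixels"],345,210)]),alpha=1.6,beta=20))
E
```

```text
time: 2.6
ee_pos: [0.4598, -0.3003, 0.3886]
eef_rot: [0.987, 0.161, 0.0, 0.0]
ft_force: [1.0, -0.1, -0.5]
width: 0.0871
grip_force: 0.0
now [ 0.462  -0.2975  0.3887] shift [-0.19 -0.03  1.89] turn [-0.    0.    0.04] F [-0.2 -0.   1.1] t 3.0167 w 0.0872
[370.51704128 125.93838333] [403.99761206 244.1437966 ]
```

View pics/near.png

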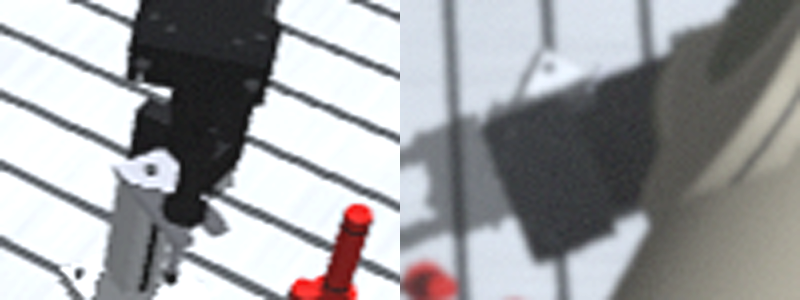

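The side crop shows the gripper above the handle, with the flange at (366,162) as measured. Now I descend and grip.

```bash
python3 -m inch '[[-0.19,-0.03,0,0,0,0.04],[0,0,0.4,0,0,0],[0,0,0.5,0,0,0],[0,0,0.5,0,0,0],[0,0,0.5,0,0,0]]'
python3 -m inch '[[0,0,0,0,0,0],[0,0,0,0,0,0],[0,0,0,0,0,0],[0,0,0,0,0,0],[0,0,0,0,0,0]]' -1 35
python3 -m inch '[[0,0,0,0,0,0],[0,0,0,0,0,0],[0,0,0,0,0,0],[0,0,0,0,0,0],[0,0,0,0,0,0]]'
```

```text
time: 3.53
ee_pos: [0.4531, -0.2999, 0.3121]
eef_rot: [0.987, 0.16, 0.0, 0.0]
ft_force: [-0.0, -0.1, 0.2]
width: 0.087
grip_force: 0.0
time: 3.95
ee_pos: [0.4537, -0.3002, 0.3139]
eef_rot: [0.987, 0.16, 0.001, 0.0]
ft_force: [0.6, 0.4, -0.5]
width: 0.062
grip_force: 0.0
time: 4.37
ee_pos: [0.4534, -0.3, 0.3127]
eef_rot: [0.987, 0.16, 0.0, -0.0]
ft_force: [0.5, 0.4, -0.3]
width: 0.028
grip_force: 0.0
```

```bash

python3 -m inch '[[0,0,0,0,0,0],[0,0,0,0,0,0],[0,0,0,0,0,0],[0,0,0,0,0,0],[0,0,0,0,0,0]]'
python3 -m inch '[[0,0,0,0,0,0],[0,0,0,0,0,0],[0,0,-0.3,0,0,0],[0,0,-0.5,0,0,0],[0,0,-0.5,0,0,0]]'
python3 -c "
from h import *;from bench import r
s=r.read_state();print(s['grip_force'],s['eef_rot'])
goto(s,STY+[0,0,.313],DOWN)"
```

```text
time: 4.78
ee_pos: [0.4534, -0.3, 0.3126]
eef_rot: [0.987, 0.16, -0.0, -0.0]
ft_force: [0.3, -0.2, 0.0]
width: 0.0169
grip_force: 35.0
time: 5.2
ee_pos: [0.4532, -0.3, 0.3658]
eef_rot: [0.987, 0.16, -0.0, -0.0]
ft_force: [0.1, -0.4, -1.2]
width: 0.0175
grip_force: 35.0
34.997884975746274 [ 9.87101694e-01  1.60093733e-01 -4.82761232e-04 -9.61943106e-05]
now [ 0.4532 -0.3     0.3658] shift [ 0.04 -0.01  1.32] turn [-0.    0.01 -0.03] F [ 0.1 -0.4 -1.2] t 5.2 w 0.0175
```

```bash

python3 -m inch '[[0,0,-0.6,0,0,0],[0,0,-0.6,0,0,0],[0,0,-0.5,0,0,0],[0,0,0,0,0,0],[0,0,0,0,0,0]]'
cat >> h.py <<'E'
n=-PRESS[:,2];u=np.cross(cy,n)
O=np.array([.5695,-.0762,.0611]);P=O+.014*u;L=.269
E
python3 -c "
from h import *;from bench import r
s=r.read_state();print(u,n,P,np.round(s['joint_positions'],2))
goto(s,P+(L+.05)*n,PRESS); goto(s,P+[0,0,L+.08],DOWN)"
```

```text
time: 5.62
ee_pos: [0.4534, -0.3003, 0.4342]
eef_rot: [0.987, 0.16, 0.001, 0.0]
ft_force: [0.0, 0.6, -0.9]
width: 0.0174
grip_force: 35.0
[0.76676075 0.2580435  0.58778525] [-0.55708429 -0.18747958  0.80901699] [ 0.58023465 -0.07258739  0.06932899] [-0.24  0.16  0.84  1.67 -0.12  1.36 -0.63]
now [ 0.4534 -0.3003  0.4342] shift [ 0.12 -4.39  2.66] turn [ 0.02  5.22 -0.02] F [ 0.   0.6 -0.9] t 5.6167 w 0.0174
now [ 0.4534 -0.3003  0.4342] shift [ 4.81 -4.4   0.4 ] turn [ 0.01 -0.02 -0.02] F [ 0.   0.6 -0.9] t 5.6167 w 0.0174
```

```bash

python3 -m inch '[[0,-0.88,0,0,0,0],[0,-0.88,0,0,0,0],[0,-0.88,0,0,0,0],[0,-0.88,0,0,0,0],[0,-0.88,0,0,0,0]]'
python3 -m inch '[[0,0,0,0,0.9,0],[0,0,0,0,0.9,0],[0,0,0,0,0.9,0],[0,0,0,0,0.9,0],[0,0,0,0,0.8,0]]'
python3 -m inch '[[0,0,0,0,0.8,0],[0,0,0,0,0,0],[0,0,0,0,0,0],[0,0,0,0,0,0],[0,0,0,0,0,0]]'
python3 -c "
from h import *;from bench import r
s=r.read_state();print(np.round(s['joint_positions'],2))
goto(s,P+(L+.05)*n,PRESS)"
```

```text
time: 6.03
ee_pos: [0.3965, -0.1316, 0.4321]
eef_rot: [0.987, 0.16, -0.0, 0.0]
ft_force: [1.4, -0.2, -0.6]
width: 0.0173
grip_force: 35.0
time: 6.45
ee_pos: [0.3973, -0.133, 0.4321]
eef_rot: [0.952, 0.154, 0.26, -0.042]
ft_force: [-0.9, -0.2, -1.1]
width: 0.0176
grip_force: 35.0
time: 6.87
ee_pos: [0.398, -0.1329, 0.4326]
eef_rot: [0.94, 0.153, 0.302, -0.049]
ft_force: [0.4, 0.3, -0.2]
width: 0.0173
grip_force: 35.0
[-0.45 -0.47  0.61  2.14 -0.03  0.84 -1.04]
now [ 0.398  -0.1329  0.4326] shift [-1.44  0.02  2.2 ] turn [ 0.01  0.06 -0.01] F [ 0.4  0.3 -0.2] t 6.8667 w 0.0173
```

```bash

python3 -m inch '[[-0.29,0,0.44,0,0,0],[-0.29,0,0.44,0,0,0],[-0.29,0,0.44,0,0,0],[-0.29,0,0.44,0,0,0],[-0.28,0,0.44,0,0.06,0]]'
python3 -m inch '[[0,0,0,0,0,0],[0,0,0,0,0,0],[0,0,0,0,0,0],[0,0,0,0,0,0],[0,0,0,0,0,0]]' | head -1
python3 - <<'E'
from h import *;from bench import r,eyes
s=r.read_state();print(np.round(s['joint_positions'],2))
goto(s,P+(L+.05)*n,PRESS)
S=eyes.camera("side");T=eyes.camera("top")
t=np.array(s["ee_pos"])+R.from_quat(s["eef_rot"]).apply([0,0,L])
print(t,proj(S,t),proj(T,t),"P",proj(S,P),proj(T,P))
f=lambda I,x,y:cv2.resize(I[y:y+75,x:x+100,::-1],(400,300),interpolation=cv2.INTER_CUBIC)
cv2.imwrite("pics/pre.png",cv2.convertScaleAbs(np.hstack([f(S["pixels"],230,170),f(T["pixels"],240,170)]),alpha=1.6,beta=20))
E
```

```text
time: 7.28
ee_pos: [0.4023, -0.1315, 0.3267]
eef_rot: [0.939, 0.153, 0.305, -0.049]
ft_force: [0.4, 0.9, -0.5]
width: 0.0174
grip_force: 35.0
time: 7.7
[-0.56 -0.39  0.8   2.29 -0.11  0.59 -0.9 ]
now [ 0.4026 -0.1318  0.3288] shift [-0.03  0.01  0.03] turn [ 0.02 -0.04 -0.02] F [-0.5 -1.1  0.1] t 7.7 w 0.0176
[ 0.55347956 -0.0815803   0.1118883 ] [284.63344914 196.35106391] [302.23500234 212.14032779] P [273.66866835 204.92940191] [298.05978799 204.19928889]
```

View pics/pre.png

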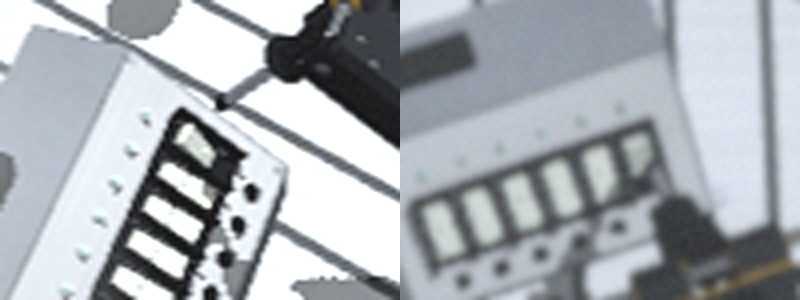

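Side crop: the tip is at (285,196), where predicted, and the rocker's upper end lies straight ahead of it at about (276,203). In the top view the press point falls on the paddle at (299,206). Now I press.

```bash

python3 -m inch '[[0,0,0.2,0,0,0],[0,0,0.2,0,0,0],[0,0,0.2,0,0,0],[0,0,0.2,0,0,0],[0,0,0.1,0,0,0]]'
python3 -m inch '[[0,0,0.07,0,0,0],[0,0,0.07,0,0,0],[0,0,0,0,0,0],[0,0,0,0,0,0],[0,0,0,0,0,0]]'
python3 -c "
from h import *;from bench import r
s=r.read_state();print('Fn',n@s['ft_force'])
goto(s,P+(L+.003)*n,PRESS)"
```

```text
time: 8.22
ee_pos: [0.4229, -0.1246, 0.2982]
eef_rot: [0.938, 0.152, 0.307, -0.05]
ft_force: [-0.7, -0.8, 5.3]
width: 0.0172
grip_force: 35.0
time: 8.63
ee_pos: [0.4253, -0.1238, 0.294]
eef_rot: [0.938, 0.152, 0.306, -0.05]
ft_force: [-0.2, 1.1, -0.2]
width: 0.0172
grip_force: 35.0
Fn -0.2709395855815499
now [ 0.4253 -0.1238  0.294 ] shift [-0.    0.02  0.14] turn [ 0.01 -0.02 -0.02] F [-0.2  1.1 -0.2] t 8.6333 w 0.0172
```

```bash

python3 -m inch '[[0,0,0.07,0,0,0],[0,0,0.07,0,0,0],[0,0,0.05,0,0,0],[0,0,0.0,0,0,0],[0,0,0,0,0,0]]'
python3 -m inch '[[0,0,-0.25,0,0,0],[0,0,-0.25,0,0,0],[0,0,-0.25,0,0,0],[0,0,-0.25,0,0,0],[0,0,-0.3,0,0,0]]'
python3 -m inch '[[0.1,0,-0.3,0,0,0],[0.28,0,-0.5,0,0,0],[0.28,0,-0.5,0,0,0],[0.28,0,-0.45,0,0,0],[0.28,0,-0.45,0,0,0]]'
python3 - <<'E'
from h import *;from bench import r,eyes
s=r.read_state()
goto(s,[.397,-.132,.434],DOWN)
S=eyes.camera("side");T=eyes.camera("top")
f=lambda I,x,y:cv2.resize(I[y:y+75,x:x+100,::-1],(400,300),interpolation=cv2.INTER_CUBIC)
cv2.imwrite("pics/post.png",cv2.convertScaleAbs(np.hstack([f(S["pixels"],220,180),f(T["pixels"],240,170)]),alpha=1.6,beta=20))
E
```

```text
time: 9.05
ee_pos: [0.4308, -0.123, 0.29]
eef_rot: [0.938, 0.152, 0.308, -0.05]
ft_force: [-21.7, -1.9, 29.5]
width: 0.0173
grip_force: 35.0
time: 9.47
ee_pos: [0.4003, -0.1321, 0.33]
eef_rot: [0.938, 0.152, 0.306, -0.05]
ft_force: [0.3, 0.4, -0.4]
width: 0.0173
grip_force: 35.0
time: 9.88
ee_pos: [0.3884, -0.1361, 0.4308]
eef_rot: [0.938, 0.152, 0.307, -0.05]
ft_force: [0.8, -0.9, -0.5]
width: 0.0173
grip_force: 35.0
now [ 0.3884 -0.1361  0.4308] shift [ 0.24 -0.03  0.08] turn [ 0.   -5.26 -0.02] F [ 0.8 -0.9 -0.5] t 9.8833 w 0.0173
```

View pics/post.png

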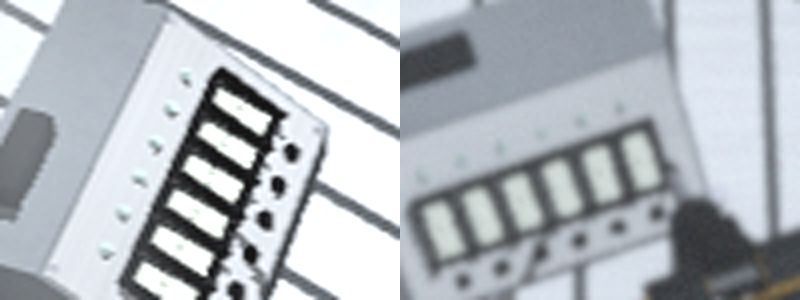

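All six paddles now look alike, with the last one at side crop (245,105) and top crop (640,155) pressed in. Now I tilt back and return over the fork.

```bash

python3 -m inch '[[0,0,0,0,-0.9,0],[0,0,0,0,-0.9,0],[0,0,0,0,-0.9,0],[0,0,0,0,-0.9,0],[0,0,0,0,-0.9,0]]' | head -2
python3 -m inch '[[0,0,0,0,-0.76,0],[0,0.6,-0.1,0,0,0],[0,0.85,-0.1,0,0,0],[0,0.85,0,0,0,0],[0,0.85,0,0,0,0]]' | head -2
python3 -m inch '[[0,0.85,0,0,0,0],[0,0,0,0,0,0],[0,0,0,0,0,0],[0,0,0,0,0,0],[0,0,0,0,0,0]]' | head -2
python3 -c "
from h import *;from bench import r
s=r.read_state()
goto(s,[.4534,-.3000,.434],R.from_quat([.987,.16,0,0]).as_matrix())"
```

```text
time: 10.4
ee_pos: [0.3887, -0.1361, 0.4293]
time: 10.82
ee_pos: [0.4289, -0.2569, 0.4375]
time: 11.23
ee_pos: [0.4394, -0.2868, 0.4375]
now [ 0.4394 -0.2868  0.4375] shift [0.23 0.42 0.09] turn [-0.01 -0.    0.02] F [ 0.1  0.4 -1.3] t 11.2333 w 0.0173
```

```bash

python3 -m inch '[[0.23,0.42,0,0,0,0],[0,0,0.3,0,0,0],[0,0,0.4,0,0,0],[0,0,0.4,0,0,0],[0,0,0,0,0,0]]' | head -1
python3 -m inch '[[0,0,0,0,0,0],[0,0,0,0,0,0],[0,0,0,0,0,0],[0,0,0,0,0,0],[0,0,0,0,0,0]]' | head -1
python3 - <<'E'
from h import *;from bench import r,eyes
s=r.read_state()
goto(s,[.4534,-.3000,.3126],R.from_quat([.987,.16,0,0]).as_matrix())
S=eyes.camera("side");T=eyes.camera("top");X=np.array(s["ee_pos"]);z=R.from_quat(s["eef_rot"]).as_matrix()[:,2]
for l in(.164+.039,.269):print(l,(proj(S,X+l*z)-[340,110])*8, (proj(S,[X[0],X[1],.11])-[340,110])*8)
cv2.imwrite("pics/ret.png",cv2.convertScaleAbs(cv2.resize(S["pixels"][110:185,340:400,::-1],(480,600),interpolation=cv2.INTER_CUBIC),alpha=1.6,beta=20))
E
```

```text
time: 11.65
time: 12.07
now [ 0.4535 -0.3009  0.3944] shift [ 0.   -0.02  2.04] turn [ 0.   -0.01  0.01] F [-0.5  0.5 -0.5] t 12.0667 w 0.0175
0.203 [256.32814787 218.61752722] [215.0095154  412.41299585]
0.269 [221.80580167 377.21356992] [215.0095154  412.41299585]
```

View pics/ret.png

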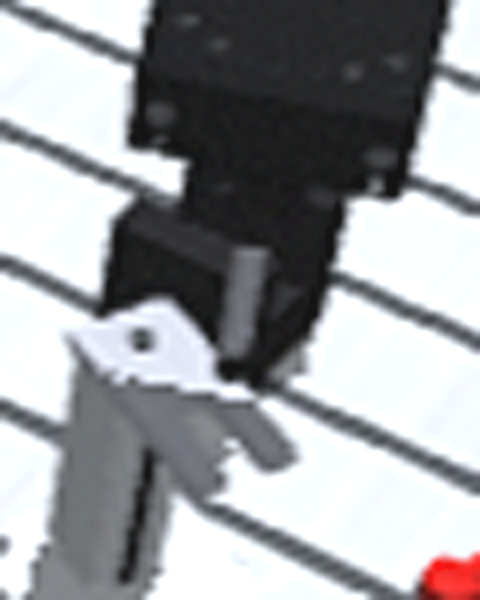

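```bash
python3 - <<'E'
from h import *;from bench import r,eyes
s=r.read_state();X=np.array(s["ee_pos"]);z=R.from_quat(s["eef_rot"]).as_matrix()[:,2]
ims=[eyes.camera("side") for _ in range(4)];S=ims[0]
g=np.mean([c["pixels"].min(2) for c in ims],0)
print(np.round(g[138:160,362:382]).astype(int))
for l in(.205,.22,.24,.259,.269):print(l,proj(S,X+l*z))
E
```

```text
[[ 18  18  17  12   7   6   5   6   5   5   7   6   6   6   6   6   6   7
    4   2]
 [ 18  20  18  19  18  14   7   6   6   6   6   6   6   6   6   5   6   6
    5   0]
 [ 20  19  19  18  19  19  16  17  15   8   8   5   5   6   5   6   6   5
    5   0]
 [ 17  21  19  19  18  17  18  40  54  51  44  22   5   7   5   6   6   6
    4   0]
 [  4   8  16  20  19  18  20  42  56  58  54  35  11   6   5   6   6   6
    2  25]
 [  6   5   4   7  15  19  21  41  56  58  48  23  13   6   6   6   6   6
    2  62]
 [  6   6   6   5   4   6  25  46  57  58  47  17   5   5   6   6   6   5
    1  24]
 [  6   6   6   6   6   3  25  48  56  59  42   2  10  13   8   7   5   4
    2  37]
 [  4   6   5   5   6   4  30  50  56  57  38   3  14  20  20  16   5   2
   25 116]
 [  5   2   6   7   5   3  36  55  57  52  29   4  15  20  15   3   4   1
   53 121]
 [ 52   5   4   6   4   8  38  55  58  48  18   9  20  15   6   4   4   0
   82 133]
 [110  52   5   3   4  11  40  56  58  44   9  12  13   6   5   4   1   9
  107 150]
 [133 110  51   2   2  25  47  56  59  44   8   4   5   5   5   4   1  82
  134 
[... 238 characters left out ...]
56 118 150
  145 143]
 [130 131 131 135 111  50  43  61  46  10   5   4   5  27  58  68 114 146
  142 142]
 [128 130 131 134 104  18   0   2   3   3   4   4  27  58  71  65 111 145
  142 142]
 [130 129 131 134 102  20   0   2   4   4   3  26  58  71  71  69 112 144
  142 142]
 [133 132 132 135 112  52  18  26  23   2   4  24  47  62 116 150 146 144
  142 144]
 [101 135 133 134 137 128 110 126 110  33  17  24  20  51 102 135 144 144
  144 146]
 [ 56  54  52  50  49 101 137 136 139 113  67  75  72  52  47  57  98 134
  148 147]]
0.205 [371.93003487 138.08251638]
0.22 [370.91680241 142.74765057]
0.24 [369.60110185 148.80541117]
0.259 [368.38704518 154.39518201]
0.269 [367.76159966 157.274864  ]
```

The shank sits within 0.3 px of where it should be, so the stylus is straight and aligned. I descend into the slot.

```bash

python3 -m inch '[[0,-0.02,0.3,0,0,0],[0,0,0.4,0,0,0],[0,0,0.4,0,0,0],[0,0,0.4,0,0,0],[0,0,0.3,0,0,0]]' | head -4
python3 -m inch '[[0,0,0.15,0,0,0],[0,0,0.03,0,0,0],[0,0,0.03,0,0,0],[0,0,0,0,0,0],[0,0,0,0,0,0]]' | head -4
```

```text
time: 12.78
ee_pos: [0.4527, -0.2997, 0.3196]
eef_rot: [0.987, 0.16, -0.001, -0.0]
ft_force: [-0.6, 0.4, -0.9]
time: 13.2
ee_pos: [0.4533, -0.3003, 0.314]
eef_rot: [0.987, 0.16, 0.0, 0.0]
ft_force: [-0.3, -0.1, -0.8]
```

```bash

python3 -m inch '[[0,0,0.03,0,0,0],[0,0,0.03,0,0,0],[0,0,0,0,0,0],[0,0,0,0,0,0],[0,0,0,0,0,0]]' | head -4
python3 -m inch '[[0,0,0.02,0,0,0],[0,0,0.02,0,0,0],[0,0,0,0,0,0],[0,0,0,0,0,0],[0,0,0,0,0,0]]' | head -4
```

```text
time: 13.62
ee_pos: [0.4531, -0.3001, 0.311]
eef_rot: [0.987, 0.16, 0.0, -0.0]
ft_force: [-0.2, 0.3, -1.0]
time: 14.03
ee_pos: [0.4532, -0.3002, 0.3098]
eef_rot: [0.987, 0.16, 0.0, -0.0]
ft_force: [-1.7, 0.9, 4.8]
```

The flange is in contact at about 5 N, so I release and check.

```bash

for i in 1; do python3 -m inch '[[0,0,0,0,0,0],[0,0,0,0,0,0],[0,0,0,0,0,0],[0,0,0,0,0,0],[0,0,0,0,0,0]]' 1 | tail -2; done
python3 -m inch '[[0,0,0,0,0,0],[0,0,0,0,0,0],[0,0,0,0,0,0],[0,0,0,0,0,0],[0,0,0,0,0,0]]' | tail -2
python3 -m inch '[[0,0,-0.3,0,0,0],[0,0,-0.6,0,0,0],[0,0,-0.8,0,0,0],[0,0,-0.8,0,0,0],[0,0,-0.8,0,0,0]]' | tail -2
python3 -m inch '[[0.3,-0.8,-0.2,0,0,0],[0.3,-0.8,0,0,0,0],[0.3,-0.8,0,0,0,0],[0.3,-0.8,0,0,0,0],[0.3,-0.8,0,0,0,0]]' | head -4
python3 -m inch '[[0,0,0,0,0,0],[0,0,0,0,0,0],[0,0,0,0,0,0],[0,0,0,0,0,0],[0,0,0,0,0,0]]' | head -4
python3 - <<'E'
from h import *;from bench import r,eyes
S=eyes.camera("side");T=eyes.camera("top")
f=lambda I,x,y:cv2.resize(I[y:y+75,x:x+100,::-1],(400,300),interpolation=cv2.INTER_CUBIC)
cv2.imwrite("pics/end.png",cv2.convertScaleAbs(np.vstack([np.hstack([f(S["pixels"],330,120),f(T["pixels"],340,210)]),np.hstack([f(S["pixels"],205,180),f(T["pixels"],220,170)])]),alpha=1.6,beta=20))
E
```

```text
width: 0.0429
grip_force: 0.0
width: 0.076
grip_force: 0.0
width: 0.0873
grip_force: 0.0
time: 15.7
ee_pos: [0.4589, -0.1281, 0.4506]
eef_rot: [0.987, 0.16, 0.001, 0.0]
ft_force: [0.8, -0.2, -0.4]
time: 16.12
ee_pos: [0.4592, -0.1306, 0.4496]
eef_rot: [0.987, 0.159, 0.0, 0.0]
ft_force: [-1.0, 0.0, -0.5]
```

View pics/end.png

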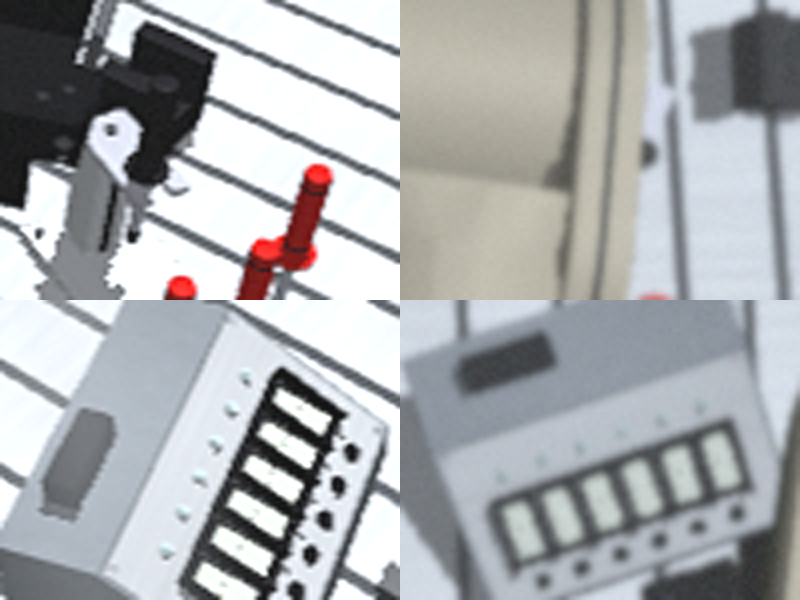

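The stylus hangs upright with its flange at side (366,163), as at the start. All six rockers are alike and the robot touches nothing.

```bash
python3 -c "
from bench import job;print(job.close_job())"
```

```text
the job is handed in; nothing more can be done
None
```

The off rocker (at the row's -y end) is now on with the other five, the stylus is back upright in its fork as at the start, and the job was handed in after about 16 s of robot time; the judge returned no verdict.

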